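# Lift the tote tray out of the toolbox and hold it level

## Task

Take the long spanner that lies across the open toolbox and lay it (do not drop it) on the rubber mat beside the box. Then lift the toolbox's tote tray out by its handle, with all the parts still lying in it, and keep holding it level and still in the air, about a hand's breadth above the box's rim, so that I can reach the tools underneath: finish while holding it, do not put it down. Leave the short spanner and the brass spacer on the mat where they are.

Things in the scene. Friction and masses are not known exactly. Their poses are not given: they have to be found in the camera images.
- toolbox: Open sheet-steel toolbox, 200 mm along its x, 360 mm along its y, 160 mm high, walls 3 mm, standing fast on the bench. Origin: centre of its underside, z up. The lid is thrown back over the +x side and leans from the rim down to the bench 150 mm behind it, wholly below the rim. Ledges inside the y ends carry the tray. It stands left or right of the middle, the mat on the other side.
- tray: Lift-out tote tray on the ledges in the toolbox: 165 mm along its x, 326 mm along its y; walls and middle dividers 45 mm high, four compartments, floor 3 mm. Origin: centre of its underside, 46 mm above the bench at first, 14 mm of play all round. Empty 250 g, balanced in its middle; loaded, it balances nearer the heavy parts and tips about the grip if held far from there or weakly.
- tray_handle (a point): Middle of the tray's handle: a straight flat-sided bar along the tray's y over its middle, 312 mm long, 16 mm wide (along x), 18 mm tall. This point is 91 mm above the tray's underside, 9 mm below the bar's top, and at first 23 mm below the box's rim. It may be gripped across x anywhere along its length.
- toolbox_rim (a point): Centre of the toolbox's mouth, at rim height, 160 mm above the bench.
- spanner: The long combination spanner, 300 mm along its x, lying flat across the toolbox's rim (roughly along the box's x), above the tray's handle: shank 18 mm wide, 9 mm thick; heads 48 mm wide, 11 mm thick; 300 g. Origin: middle of its underside; it balances about there. The short spanner on the mat is not meant.
- mat: Rubber bench mat, 360 mm along its x, 280 mm along its y, 4 mm thick, fixed flat on the bench. Origin: centre of its underside. A small brass spacer, 28 mm wide and 24 mm tall, stands near its corner at +x and +y, and a short spanner lies along its -y edge; both stay as they are.
- pinion: Steel gear with a hub, 57 mm over the teeth, 38 mm high, standing in one of the tray's compartments. Origin: centre of its underside. About 280 g (220 to 340 g).
- bearing: Steel ball-bearing ring, 62 mm across, 16 mm thick, lying flat in one of the tray's compartments. Origin: centre of its underside. About 200 g.
- socket: Dark steel impact socket, 32 mm across, 44 mm high, standing in one of the tray's compartments. Origin: centre of its underside. About 120 g.
- nut: Large steel hex nut, 30 mm across flats, 16 mm thick, lying in one of the tray's compartments. Origin: centre of its underside. About 60 g.
- small_spanner: Bystander: a short combination spanner, 170 mm long, 28 mm wide, 8 mm thick, lying on the mat along its -y edge (along x, about 115 mm from the mat's middle). Leave alone.
- drum_spacer: Bystander: small brass spacer, 28 mm wide, 24 mm tall, standing near the mat's +x +y corner. Leave alone.

How it is judged:
By the outcome, as a careful person would: the job done as asked, in the order asked, and still so for the second after the job is handed in, while the arm keeps its last pose, push and grip.
It also fails if it takes over 64 s, if anything falls off the work surface, if the arm or the gripper's body presses on something with over 40 N, if the wrist force passes 120 N, or if a joint passes its speed limit or range.

## Robot

A 7-joint arm with a two-finger parallel gripper is mounted at the origin on the work surface. World frame = base frame: x ahead of the robot, y to its left, z up, the work surface at z = 0. Lengths are in m, angles in degrees, forces in N, time in s.
With the tool pointing down it reaches from about 0.35 to 0.9 m from the base axis. Payload 8.1 kg.
Tool frame: the origin (TCP) lies at the very end of the fingers, on their centre line; the grasp point (between the pads) lies 19 mm behind it; z points along the fingers, y is the line along which they close (so a half turn about z gives the same grasp; the last joint's range is limited). The gripper opens to 85 mm and grips with 20 to 120 N. Pads are 22 mm wide; open, the fingers measure 114 mm over their backs; the gripper's body (76 mm by 85 mm) begins 54 mm behind the grasp point. The pads swing forward as they close: fully open they stand 13 mm farther back than shut.
Start: joints at [60.814, 24.895, 1.432, 90.138, -0.665, 64.973, -4.303], TCP at [0.247, -0.574, 0.195] pointing down, gripper open.
Joint ranges: [-149.89, 149.89], [-25.12, 119.58], [-72.63, 75.52], [4.76, 147.25], [-75.54, 255.54], [6.69, 114.76], [-157.13, 157.13]. Speed limits (degrees/s): [127.2, 127.2, 172.46, 172.46, 180, 180, 180].

## Interface

Orientations are given as [roll, pitch, yaw] about the fixed x, y, z axes, in that order (R = Rz(yaw) Ry(pitch) Rx(roll)).
In Python, from plant import get_obs, imaging, manip gives the robot as it stands.
- The arm moves only by the tool arm_command, never from a script. Its argument "targets" is a list that holds one entry, the list of rows, each a list of 5 numbers: the opening, from 0 (shut) to 1 (fully open), then the shift along the tool's x, y, z each as a share of 0.15 m, from -1 to 1, then the turn about the tool's z as a share of 60 degrees, from -1 to 1. A call has 1 to 10 rows; each row is the pose to reach, as a shift and turn from the pose commanded when the call began, along the tool's axes at that moment; what a row does not reach only later rows make up. A row lasts 1/8 s, in which the tool goes at most 62.5 mm and 10.7 degrees, less where a joint would pass 70% of its speed; a pose out of reach is approached as far as the arm can. A call with a number of a shift or a turn outside -1 to 1 is refused whole. A call with a gripper value outside its range is refused whole. The fingers move at their own pace and stop on an object; "squeeze" is the grip in N (left out, the last holds). Time passes only in rows, so rows that repeat a pose let the fingers close. It gives the time, the measured TCP pose, the force, the opening and the grip force at its end, in the units of the state.
- get_obs(): the state, without advancing time (a new reading comes with each control period).
- imaging.snapshot(name): name is "scene" or "top"; returns the picture (400x640x3 uint8, red, green, blue); there is no depth.
- imaging.camera_params(name): a dict with "vertical_fov" (degrees; the focal length in pixels is half the picture's height over the tangent of half this angle, whatever the lens; pixels are square), "cx", "cy" (the principal point, pixels), "R" (3x3) and "t" (3): a world point X has camera coordinates R X + t. Camera axes: x right, y down, z forward; pixel columns grow to the right and rows downward; lengths in m; the calibration is good to about 2 mm. A picture is of the moment at which its call begins. camera_params takes no time and is no camera call.
- manip.job_done(): hands the job in; it is judged then, once.
The state is a dict: "t": time; "qpos": joint angles; "qd": joint speeds; "effort": joint torques, N m; "ee_pos": TCP position; "orientation": TCP orientation; "ft_force": force on the tool from outside, world axes, zero at the start; "wrist_torque": the same for the moment, N m; "width": finger opening in m; "grip_force": force on a finger pad.
Only numpy, scipy, OpenCV 4.12 (cv2) and the standard library are available. Lean on these libraries where they do the work, as an engineer would, in place of code of your own. Each camera call takes 0.05 s, during which the arm holds its last target. There are 200 camera calls.

## Working session

There is one attempt and no reset: what is moved stays moved. The work goes in short steps, Python scripts to look and compute and a tool call to move; the robot and the scene stay as the last step left them, time stands still between calls to the robot, and variables do not carry over. Pictures are saved under pics/ and viewed, at most 10 in all, crops included, and the job is handed in when it is done.

Besides the shell and the picture viewer there is one more tool, called by a JSON object that holds its "method" and its "body". arm_command: Moves the arm, as the interface text tells. Its arguments: {"type":"object","properties":{"targets":{"type":"array","items":{"type":"array","items":{"type":"array","items":{"type":"number"}}}},"squeeze":{"type":"number"}},"required":["targets"]}

```bash
mkdir -p pics; ls
cat > h.py <<'E'
import numpy as np, cv2
from plant import get_obs, imaging, manip
def cam(n):
    c=imaging.camera_params(n); f=200/np.tan(np.radians(c['vertical_fov'])/2)
    return f,c['cx'],c['cy'],np.array(c['R']),np.array(c['t'])
def ray(n,u,v):
    f,cx,cy,R,t=cam(n); d=R.T@np.array([(u-cx)/f,(v-cy)/f,1]); return -R.T@t,d
def onz(n,u,v,z):
    o,d=ray(n,u,v); return o+d*(z-o[2])/d[2]
def tri(a,b):  # a,b=(name,u,v)
    A=[];B=[]
    for r in (a,b):
        o,d=ray(*r); d/=np.linalg.norm(d); P=np.eye(3)-np.outer(d,d); A.append(P);B.append(P@o)
    x=np.linalg.lstsq(np.vstack(A),np.hstack(B),rcond=None)[0]
    return x,[np.linalg.norm(P@x-q) for P,q in zip(A,B)]
def proj(n,X):
    f,cx,cy,R,t=cam(n); c=R@np.array(X)+t; return cx+f*c[0]/c[2],cy+f*c[1]/c[2]
def snap(n,fn,crop=None,s=1):
    im=np.array(imaging.snapshot(n))[:,:,::-1]; cv2.imwrite(f'pics/{fn}_raw.png',im)
    if crop: x0,y0,x1,y1=crop; im=im[y0:y1,x0:x1]
    cv2.imwrite(f'pics/{fn}.png',cv2.resize(im,None,fx=s,fy=s,interpolation=cv2.INTER_CUBIC));
E
python3 - <<'E'
from h import *
for n in('scene','top'):
    snap(n,n+'0'); f,cx,cy,R,t=cam(n); print(n,f,cx,cy,-R.T@t,R.round(3).tolist())
print(get_obs())
E
```

```text
pics
scene 461.96705154229176 319.39265072841783 197.09102078256618 [ 1.02383941 -0.25311546  0.94374515] [[0.457, 0.889, 0.015], [0.763, -0.384, -0.52], [-0.456, 0.249, -0.854]]
top 466.7607629526404 312.95946724946685 196.2749243031088 [4.90700811e-01 5.28108204e-04 1.11905167e+00] [[0.008, -1.0, -0.021], [-0.996, -0.006, -0.094], [0.094, 0.021, -0.995]]
{'t': 0.1, 'qpos': array([60.814419  , 24.93173092,  1.43390826, 90.18329687, -0.66341305,
       64.97340228, -4.30233017]), 'qd': array([ 0.0505387 , -0.10174516, -0.06664813, -0.12265778, -0.03850142,
        0.06473155, -0.01025352]), 'effort': array([ 3.56436591e-03, -6.71759105e+01,  1.02876171e+00, -3.16902852e+01,
        1.59211754e-02,  7.14939670e-03,  4.98444899e-05]), 'ee_pos': array([ 0.24700252, -0.57358184,  0.194617  ]), 'orientation': array([-1.79920423e+02,  9.66117136e-03,  2.33014235e+01]), 'ft_force': array([-0.33592509,  0.44392677,  0.29814629]), 'wrist_torque': array([ 0.01049241,  0.01629204, -0.00695345]), 'grip_force': 0.0, 'width': 0.08514314387645736}
```

View pics/scene0.png

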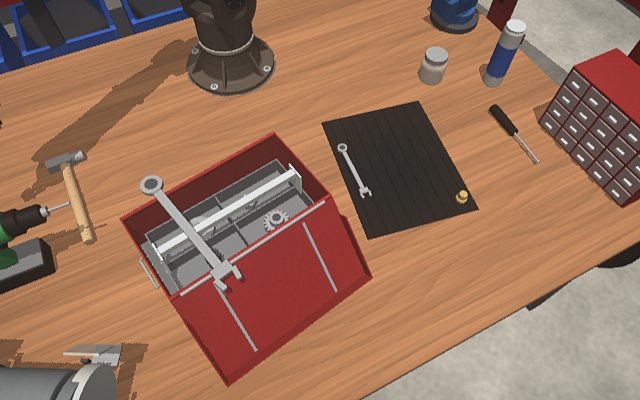

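View pics/top0.png

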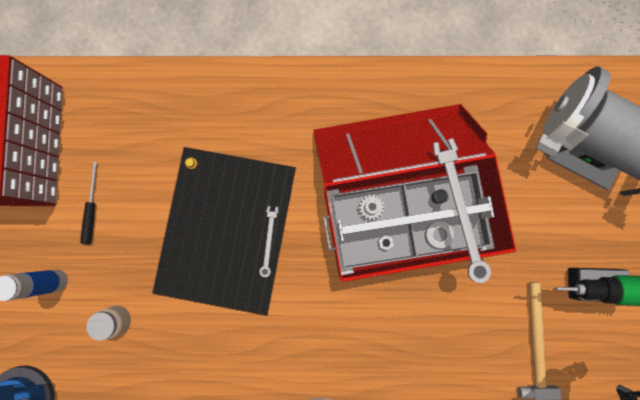

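The box is on the right (-y) and the mat on the left. The long spanner runs from the ring head (top view 480,271) to the open jaw (447,152). The pinion (371,208) and nut (386,243) are on the left of the tray, the socket (440,196) and bearing (440,235) on the right. I'll enlarge both views.

Run:
```python
import cv2
for n,(x0,y0,x1,y1),s in(('top',(310,130,520,285),3.8),('scene',(110,125,360,310),3.2)):
    im=cv2.imread(f'pics/{n}0_raw.png')[y0:y1,x0:x1]; cv2.imwrite(f'pics/{n}0c.png',cv2.resize(im,None,fx=s,fy=s,interpolation=cv2.INTER_CUBIC))
```

```text
(no output)
```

View pics/top0c.png

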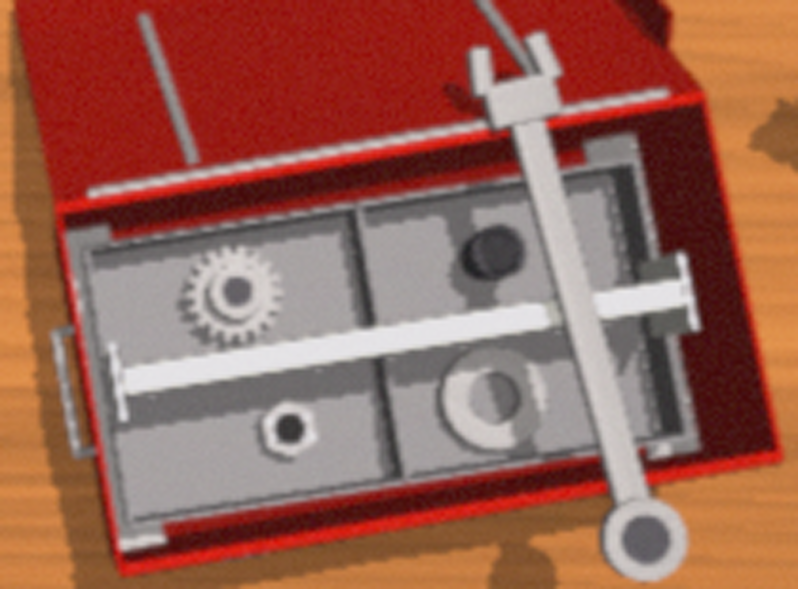

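View pics/scene0c.png

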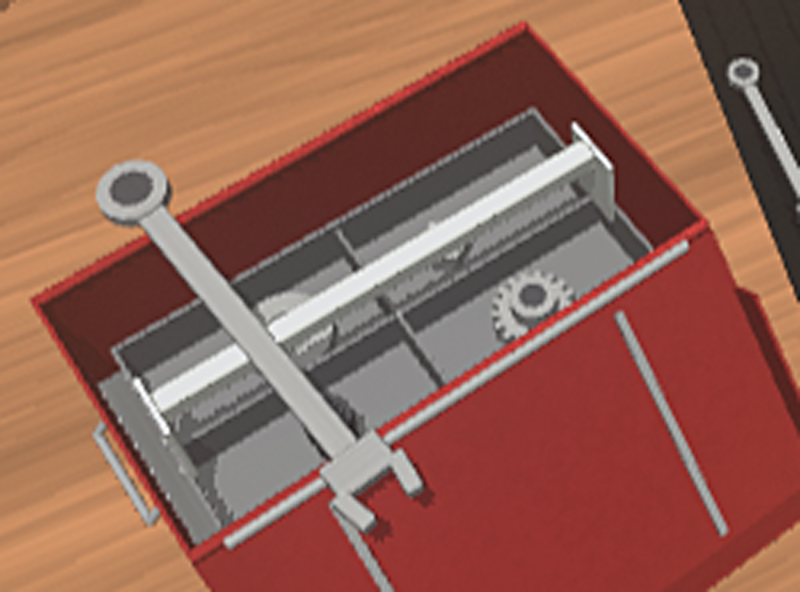

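The crops show the parts clearly. Pixel picks are in the script below.

```bash
cat > m.py <<'E'
from h import *
T=lambda x,y:('top',310+(x+.5)/3.8-.5,130+(y+.5)/3.8-.5)
S=lambda x,y:('scene',110+(x+.5)/3.2-.5,125+(y+.5)/3.2-.5)
P=dict(ring=(T(646,539),S(134,188)),tipL=(T(480,48),S(418,490)),tipR=(T(540,37),S(373,525)),
hL=(T(124,380),S(592,152)),hR=(T(684,299),S(156,396)),
rpp=(T(62,210),S(706,228)),rmp=(T(120,572),S(525,25)),rmm=(T(780,458),S(35,300)),rpm=(T(705,98),S(193,558)),
mpp=(('top',184,148),('scene',478,209)),mpm=(('top',295,168),('scene',369,239)),mmm=(('top',267,315),('scene',322,122)),mmp=(('top',153,293),('scene',418,101)))
Q={}
for k,(a,b) in P.items():
    x,r=tri(a,b); Q[k]=x; print(k,x.round(4),'res mm',round(r[0]*1e3,1))
c=lambda *k:np.mean([Q[i] for i in k],0)
ang=lambda a,b:np.degrees(np.arctan2(*(b-a)[1::-1]))
print('rim',c('rpp','rmp','rmm','rpm'),'yaw',ang(c('rmp','rmm'),c('rpp','rpm')),ang(c('rpm','rmm'),c('rpp','rmp'))-90)
print('mat',c('mpp','mpm','mmm','mmp'),'yaw',ang(c('mmp','mmm'),c('mpp','mpm')))
print('handle mid',c('hL','hR'),'yaw',ang(Q['hR'],Q['hL'])-90,'len',np.linalg.norm(Q['hL']-Q['hR']))
t=c('tipL','tipR'); print('sp yaw',ang(Q['ring'],t),np.linalg.norm(t-Q['ring']),(t+Q['ring'])/2)
for n,p,z in(('pinion',T(232,295),.09),('bearing',T(492,397),.06),('socket',T(493,250),.09),('nut',T(290,430),.06)): print(n,onz(*p,z).round(3))
for n,p,z in(('ssp',('top',273,208),.01),('ssp2',('top',265,272),.01),('brass',('top',191,163),.028)): print(n,onz(*p,z).round(3))
E
python3 m.py
```

```text
ring [ 0.4319 -0.3119  0.1704] res mm 1.5
tipL [ 0.6943 -0.2301  0.1676] res mm 1.5
tipR [ 0.7011 -0.2611  0.1672] res mm 3.1
hL [ 0.5143 -0.0386  0.1383] res mm 2.1
hR [ 0.5602 -0.3445  0.1442] res mm 1.3
rpp [ 0.607  -0.0036  0.1519] res mm 2.4
rmp [ 0.4105 -0.0373  0.155 ] res mm 0.7
rmm [ 0.4744 -0.3884  0.1582] res mm 1.0
rpm [ 0.6697 -0.3547  0.1547] res mm 1.8
mpp [ 0.715   0.3444 -0.0056] res mm 1.9
mpm [ 0.6666  0.071  -0.004 ] res mm 2.5
mmm [0.3158 0.1321 0.0022] res mm 2.2
mmp [ 0.3632  0.4061 -0.0032] res mm 2.0
rim [ 0.54042706 -0.19597257  0.15496484] yaw 9.773955714464414 10.223405482129408
mat [ 0.51515657  0.23840444 -0.00265209] yaw -9.925439265204291
handle mid [ 0.53726241 -0.19154593  0.14128197] yaw 8.539499748437947 len 0.30941841380208623
sp yaw 14.001677635250205 0.2739104937127532 [ 0.56481203 -0.27872842  0.16888128]
pinion [ 0.564 -0.105  0.09 ]
bearing [ 0.507 -0.261  0.06 ]
socket [ 0.591 -0.256  0.09 ]
nut [ 0.486 -0.142  0.06 ]
ssp [0.567 0.119 0.01 ]
ssp2 [0.415 0.136 0.01 ]
brass [0.671 0.314 0.028]
```

```bash
cat >> h.py <<'E'
from scipy.spatial.transform import Rotation as Ro
def go(x,y,z,yaw):
    o=get_obs(); R=Ro.from_euler('xyz',o['orientation'],degrees=True).as_matrix()
    d=R.T@(np.array([x,y,z])-o['ee_pos'])/.15; t=-(yaw-o['orientation'][2]); t=(t+180)%360-180
    print('t',round(o['t'],2),'shares',d.round(3),'turn',round(t/60,3),'pos',o['ee_pos'].round(4),'rpy',o['orientation'].round(1),'q',o['qpos'].round(0),'w',round(o['width'],4),'g',round(o['grip_force'],1),'F',o['ft_force'].round(1),'M',o['wrist_torque'].round(2))
E
python3 -c "
from h import *
go(.552,-.282,.26,14)"
```

```text
t 0.1 shares [ 2.636 -0.982 -0.435] turn 0.155 pos [ 0.247  -0.5736  0.1946] rpy [-179.9    0.    23.3] q [61. 25.  1. 90. -1. 65. -4.] w 0.0851 g 0.0 F [-0.3  0.4  0.3] M [ 0.01  0.02 -0.01]
```

{"method": "arm_command", "body": {"targets": [[[1, 0, 0, -0.1, 0], [1, 0, 0, -0.25, 0], [1, 0.2, -0.1, -0.4, 0], [1, 0.5, -0.2, -0.43, 0.05], [0.8, 0.8, -0.3, -0.43, 0.1], [0.55, 1, -0.37, -0.43, 0.155], [0.55, 1, -0.37, -0.43, 0.155]]]}}

```text
t: 0.98
ee_pos: [0.366, -0.4613, 0.2609]
orientation: [180.0, -0.1, 14.3]
ft_force: [-0.2, 0.0, -1.0]
width: 0.0472
grip_force: 0.0
```

```bash
python3 -c "
from h import *
go(.552,-.282,.26,14)"
```

```text
t 0.97 shares [ 1.496 -0.853  0.008] turn 0.005 pos [ 0.366  -0.4613  0.2609] rpy [ 1.80e+02 -1.00e-01  1.43e+01] q [ 46.  19.   0.  90.  -0.  71. -29.] w 0.0472 g 0.0 F [-0.2  0.  -1. ] M [ 0.05  0.01 -0.01]
```

{"method": "arm_command", "body": {"targets": [[[0.5, 0.3, -0.2, 0, 0], [0.5, 0.6, -0.4, 0, 0], [0.5, 0.9, -0.6, 0, 0], [0.5, 1, -0.8, 0, 0], [0.5, 1, -0.85, 0, 0], [0.5, 1, -0.85, 0, 0]]]}}

```text
t: 1.72
ee_pos: [0.477, -0.3048, 0.2604]
orientation: [179.9, 0.0, 14.0]
ft_force: [0.0, -1.5, -0.2]
width: 0.0428
grip_force: 0.0
```

{"method": "arm_command", "body": {"targets": [[[0.5, 0.3, 0, 0, 0], [0.5, 0.5, 0, 0, 0], [0.5, 0.5, 0, 0, 0], [0.5, 0.5, 0, 0, 0]]]}}

```text
t: 2.22
ee_pos: [0.5492, -0.2877, 0.2597]
orientation: [180.0, 0.1, 13.9]
ft_force: [-1.2, -0.2, 0.2]
width: 0.0426
grip_force: 0.0
```

```bash
python3 -c "
from h import *
go(.552,-.282,.159,14)
snap('top','t1',(360,100,560,250),4); snap('scene','s1',(130,80,330,230),4)
a=cv2.imread('pics/t1.png');b=cv2.imread('pics/s1.png');cv2.imwrite('pics/c1.png',cv2.resize(np.hstack([a,b]),(800,300)))"
```

```text
t 2.23 shares [ 0.028 -0.033  0.671] turn -0.002 pos [ 0.5492 -0.2877  0.2597] rpy [1.80e+02 1.00e-01 1.39e+01] q [ 26.  22.  -5.  85.   2.  73. -55.] w 0.0426 g 0.0 F [-1.2 -0.2  0.2] M [-0.01  0.01  0.01]
```

View pics/c1.png

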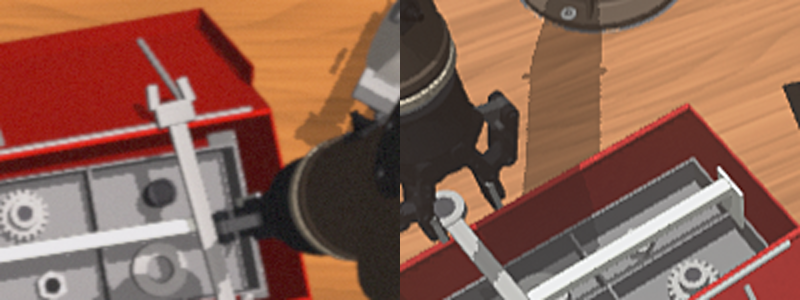

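The top crop shows the fingers just right of the shank; parallax could explain that, so I'll check by projection.

```bash
python3 -c "
from h import *
p=get_obs()['ee_pos']
u,v=proj('top',p); print('top crop',(u-360)*2,(v-100)*2, 'full',u,v)
u,v=proj('scene',p); print('scene crop',400+(u-130)*2,(v-80)*2)
for q in ([.552,-.282,.17],):
  u,v=proj('top',q); print((u-360)*2,(v-100)*2); u,v=proj('scene',q); print(400+(u-130)*2,(v-80)*2)"
```

```text
top crop 240.14997234132898 219.1067730098104 full 480.0749861706645 209.5533865049052
scene crop 478.2924979585055 241.45649848377712
204.9309316423628 222.16376086383497
509.8140769176233 290.67203120061123
```

Consistent, so I'll descend.

{"method": "arm_command", "body": {"targets": [[[0.5, 0.03, -0.035, 0.15, 0], [0.5, 0.03, -0.035, 0.3, 0], [0.5, 0.03, -0.035, 0.45, 0], [0.5, 0.03, -0.035, 0.55, 0], [0.5, 0.03, -0.035, 0.62, 0], [0.5, 0.03, -0.035, 0.67, 0], [0.5, 0.03, -0.035, 0.67, 0], [0.5, 0.03, -0.035, 0.67, 0]]]}}

```text
t: 3.32
ee_pos: [0.554, -0.2795, 0.1599]
orientation: [180.0, -0.0, 14.0]
ft_force: [0.3, -0.5, 0.2]
width: 0.0423
grip_force: 0.0
```

```bash
python3 -c "
from h import *
go(.552,-.282,.159,14)
snap('scene','s2',(150,130,310,250),5)"
```

```text
t 3.33 shares [-0.017  0.013  0.006] turn 0.0 pos [ 0.554  -0.2795  0.1599] rpy [180.  -0.  14.] q [ 26.  26.  -6.  93.   3.  61. -57.] w 0.0423 g 0.0 F [ 0.3 -0.5  0.2] M [0.01 0.01 0.03]
```

View pics/s2.png

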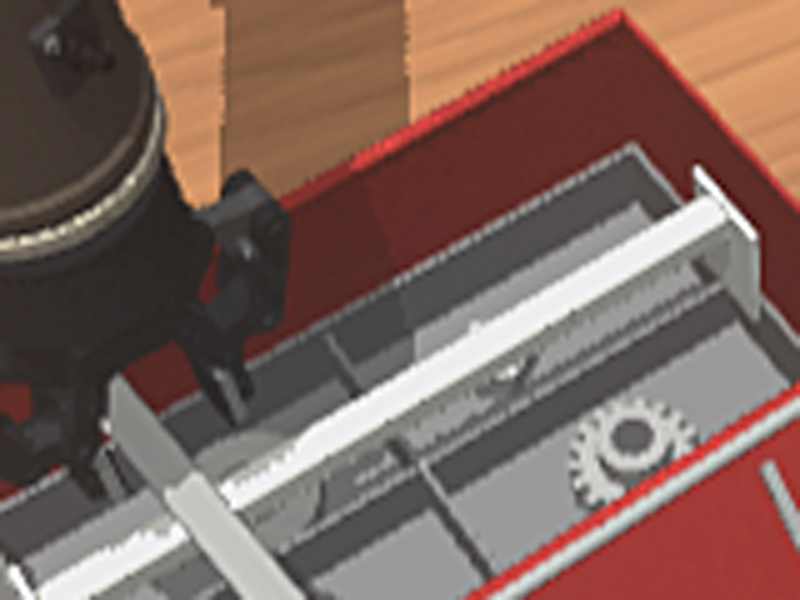

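Fingers straddle the shank (tips at 235,420 and 95,490, shank centre about 165,455). Closing now.

{"method": "arm_command", "body": {"targets": [[[0.3, 0, 0, 0, 0], [0.2, 0, 0, 0, 0], [0, 0, 0, 0, 0], [0, 0, 0, 0, 0], [0, 0, 0, 0, 0], [0, 0, 0, 0, 0], [0, 0, 0, 0, 0]]], "squeeze": 70}}

```text
t: 4.25
ee_pos: [0.5537, -0.2794, 0.1593]
orientation: [180.0, 0.0, 14.0]
ft_force: [-0.8, -0.4, 0.8]
width: 0.0004
grip_force: 0.0
```

```bash
python3 -c "
from h import *
go(.552,-.282,.159,14)
for q in ([.552,-.282,.17],get_obs()['ee_pos']):
  u,v=proj('top',q); print((u-400)*4,(v-130)*4); u,v=proj('scene',q); print(400+(u-130)*4,(v-165)*4)
snap('top','t3',(400,130,500,280),4); snap('scene','s3',(130,165,230,315),4)
a=cv2.imread('pics/t3.png');b=cv2.imread('pics/s3.png');cv2.imwrite('pics/c3.png',np.hstack([a,b]))"
```

```text
t 4.25 shares [-0.015  0.014  0.002] turn 0.0 pos [ 0.5537 -0.2794  0.1593] rpy [180.   0.  14.] q [ 26.  26.  -6.  93.   3.  61. -57.] w 0.0004 g 0.0 F [-0.8 -0.4  0.8] M [-0.   -0.04  0.02]
249.8618632847256 324.32752172766993
619.6281538352466 241.34406240122246
238.3723875755636 322.3700988941838
631.3476852196333 252.42266968399895
```

View pics/c3.png

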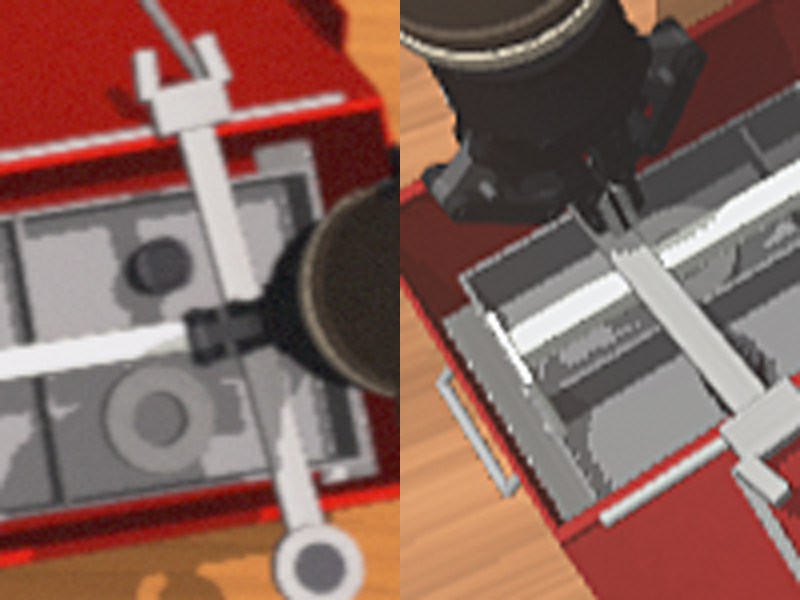

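The fingers shut above the shank, so the tips sit higher than the nominal TCP when shut. The spanner hasn't moved. I'll reopen, centre by 2–3 mm and go about 11 mm lower, which still clears the bar.

{"method": "arm_command", "body": {"targets": [[[0.5, 0, 0, 0, 0], [0.5, 0, 0, -0.02, 0], [0.5, -0.015, 0.016, -0.02, 0], [0.5, -0.015, 0.016, 0, 0], [0.5, -0.015, 0.016, 0.04, 0], [0.5, -0.015, 0.016, 0.075, 0], [0.5, -0.015, 0.016, 0.075, 0]]], "squeeze": 30}}

```text
t: 5.22
ee_pos: [0.5516, -0.282, 0.1473]
orientation: [-180.0, 0.1, 14.0]
ft_force: [-0.6, -0.8, 0.1]
width: 0.0422
grip_force: 0.0
```

{"method": "arm_command", "body": {"targets": [[[0.3, 0, 0, 0, 0], [0.2, 0, 0, 0, 0], [0.1, 0, 0, 0, 0], [0.1, 0, 0, 0, 0], [0, 0, 0, 0, 0], [0, 0, 0, 0, 0]]]}}

```text
t: 5.98
ee_pos: [0.552, -0.2823, 0.1481]
orientation: [180.0, 0.0, 14.0]
ft_force: [0.0, -0.9, -0.3]
width: -0.0002
grip_force: 0.0
```

```bash
python3 -c "
from h import *
for z in (.15,.16,.17,.18,.19):
  print(z,[np.round((np.array(proj('scene',[.554+s*.021*np.sin(.244),-.2795-s*.021*np.cos(.244),z]))-[150,130])*5) for s in(-1,1)])
print('now shut, crop coords')
x,y,_=get_obs()['ee_pos']
for z in (.14,.15,.16,.17,.18,.19): print(z,(np.array(proj('scene',[x,y,z]))-[160,195])*10)
go(.552,-.282,.159,14)
snap('scene','s4',(160,195,220,255),10)"
```

```text
0.15 [array([241., 471.]), array([148., 535.])]
0.16 [array([235., 459.]), array([141., 523.])]
0.17 [array([230., 446.]), array([135., 511.])]
0.18 [array([224., 433.]), array([128., 498.])]
0.19 [array([218., 420.]), array([121., 486.])]
now shut, crop coords
0.14 [284.04446681 376.41940233]
0.15 [272.20061071 352.74540405]
0.16 [260.12619684 328.61055721]
0.17 [247.81442683 304.00127289]
0.18 [235.25823234 278.90342267]
0.19 [222.45026162 253.30231149]
t 5.97 shares [ 0.    -0.002 -0.073] turn 0.0 pos [ 0.552  -0.2823  0.1481] rpy [180.   0.  14.] q [ 26.  27.  -6.  94.   3.  59. -56.] w -0.0002 g 0.0 F [ 0.  -0.9 -0.3] M [ 0.02 -0.01 -0.03]
```

View pics/s4.png

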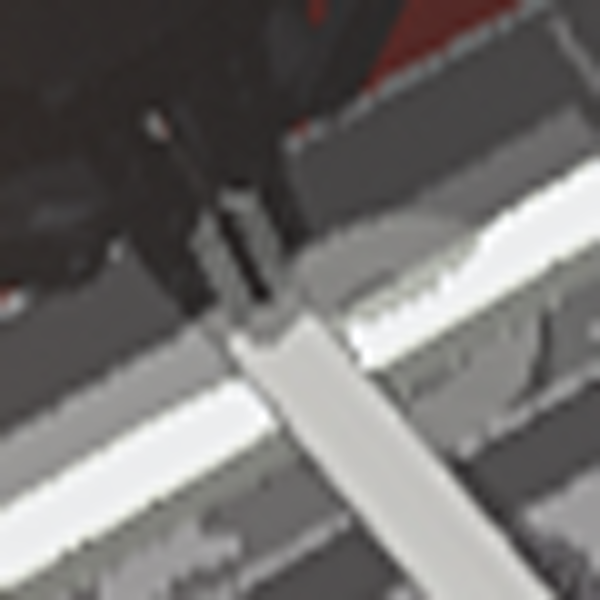

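Finger tips sit at about crop (245,310), which projects to z≈0.17: the visible fingers end about 20 mm above the reported TCP, so they closed over the spanner again. I'll go 11 mm lower, watching the force.

{"method": "arm_command", "body": {"targets": [[[0.5, 0, 0, 0, 0], [0.5, 0, 0, -0.02, 0], [0.5, 0, 0, -0.02, 0], [0.5, 0, 0, 0.02, 0], [0.5, 0, 0, 0.05, 0], [0.5, 0, 0, 0.075, 0], [0.5, 0, 0, 0.075, 0]]]}}

```text
t: 6.9
ee_pos: [0.5517, -0.2821, 0.1363]
orientation: [-180.0, 0.0, 14.0]
ft_force: [-0.4, 0.2, -0.2]
width: 0.0429
grip_force: 0.0
```

{"method": "arm_command", "body": {"targets": [[[0.3, 0, 0, 0, 0], [0.2, 0, 0, 0, 0], [0.1, 0, 0, 0, 0], [0.1, 0, 0, 0, 0], [0, 0, 0, 0, 0], [0, 0, 0, 0, 0]]]}}

```text
t: 7.65
ee_pos: [0.552, -0.2823, 0.1368]
orientation: [180.0, 0.0, 14.0]
ft_force: [-0.8, -0.6, 0.5]
width: -0.0004
grip_force: 0.0
```

{"method": "arm_command", "body": {"targets": [[[0.5, 0, 0, 0, 0], [0.5, 0, 0, -0.02, 0], [0.5, 0, 0, -0.02, 0], [0.5, 0, 0, 0.02, 0], [0.5, 0, 0, 0.04, 0], [0.5, 0, 0, 0.055, 0], [0.5, 0, 0, 0.055, 0]]]}}

```text
t: 8.52
ee_pos: [0.5519, -0.2822, 0.1282]
orientation: [-180.0, 0.0, 14.0]
ft_force: [-0.4, -0.7, -0.3]
width: 0.0428
grip_force: 0.0
```

{"method": "arm_command", "body": {"targets": [[[0.3, 0, 0, 0, 0], [0.2, 0, 0, 0, 0], [0.1, 0, 0, 0, 0], [0.1, 0, 0, 0, 0], [0, 0, 0, 0, 0], [0, 0, 0, 0, 0]]]}}

```text
t: 9.28
ee_pos: [0.5522, -0.2823, 0.1288]
orientation: [180.0, -0.0, 14.0]
ft_force: [-0.6, -0.8, 3.2]
width: 0.0165
grip_force: 30.1
```

Gripped now at 16.5 mm, but only the tip edge. The fingers evidently end about 35 mm above the reported TCP. I'll reopen, go 4 mm lower for a fuller bite, and squeeze harder.

{"method": "arm_command", "body": {"targets": [[[0.4, 0, 0, 0, 0], [0.4, 0, 0, 0, 0], [0.4, 0, 0, 0.015, 0], [0.4, 0, 0, 0.03, 0], [0.4, 0, 0, 0.03, 0]]]}}

```text
t: 9.9
ee_pos: [0.5518, -0.2822, 0.1237]
orientation: [-180.0, 0.0, 14.0]
ft_force: [0.3, 0.2, -0.4]
width: 0.0343
grip_force: 0.0
```

{"method": "arm_command", "body": {"targets": [[[0.3, 0, 0, 0, 0], [0.1, 0, 0, 0, 0], [0, 0, 0, 0, 0], [0, 0, 0, 0, 0], [0, 0, 0, 0, 0]]], "squeeze": 70}}

```text
t: 10.52
ee_pos: [0.5522, -0.2824, 0.1244]
orientation: [180.0, -0.0, 14.0]
ft_force: [-0.2, 0.3, 4.4]
width: 0.0156
grip_force: 69.0
```

```bash
python3 -c "
from h import *
go(.552,-.282,.159,14)"
```

```text
t 10.53 shares [-0.001 -0.003 -0.231] turn 0.0 pos [ 0.5522 -0.2824  0.1244] rpy [180.  -0.  14.] q [ 26.  28.  -5.  95.   3.  56. -57.] w 0.0156 g 69.0 F [-0.2  0.3  4.4] M [0.02 0.21 0.05]
```

{"method": "arm_command", "body": {"targets": [[[0, 0, 0, -0.03, 0], [0, 0, 0, -0.06, 0], [0, 0, 0, -0.1, 0], [0, 0, 0, -0.15, 0], [0, 0, 0, -0.2, 0], [0, 0, 0, -0.2, 0], [0, 0, 0, -0.2, 0]]]}}

```text
t: 11.4
ee_pos: [0.5519, -0.2822, 0.154]
orientation: [-180.0, 0.0, 14.0]
ft_force: [0.1, -0.5, -2.7]
width: 0.0158
grip_force: 68.6
```

```bash
python3 -c "
from h import *
go(.552,-.282,.159,14)
snap('top','t5',(400,110,500,260),4); snap('scene','s5',(130,145,230,295),4)
a=cv2.imread('pics/t5.png');b=cv2.imread('pics/s5.png');cv2.imwrite('pics/c5.png',np.hstack([a,b]))"
```

```text
t 11.4 shares [ 0.001 -0.001 -0.034] turn 0.0 pos [ 0.5519 -0.2822  0.154 ] rpy [-180.    0.   14.] q [ 26.  27.  -6.  93.   3.  60. -56.] w 0.0158 g 68.6 F [ 0.1 -0.5 -2.7] M [-0.02  0.04 -0.01]
```

View pics/c5.png

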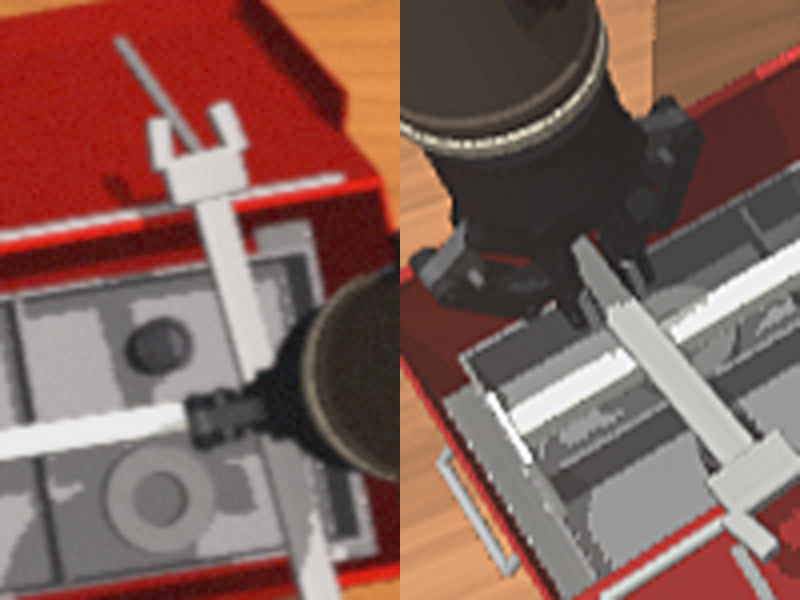

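Spanner is off the rim: Fz is -2.7 N (about 300 g) with no moment. Lifting and carrying it to the mat.

{"method": "arm_command", "body": {"targets": [[[0, 0, 0, -0.1, 0], [0, 0, 0, -0.3, 0], [0, 0, 0, -0.5, 0], [0, 0, 0, -0.6, 0], [0, 0, -0.15, -0.6, 0.03], [0, 0, -0.4, -0.6, 0.07], [0, 0, -0.65, -0.6, 0.1], [0, 0, -0.9, -0.6, 0.13], [0, 0, -1, -0.6, 0.15], [0, 0, -1, -0.6, 0.15]]]}}

```text
t: 12.75
ee_pos: [0.5156, -0.1354, 0.2443]
orientation: [-180.0, -0.0, 5.1]
ft_force: [0.4, -0.3, -2.8]
width: 0.0155
grip_force: 68.8
```

{"method": "arm_command", "body": {"targets": [[[0, 0, -0.15, 0, 0.03], [0, 0, -0.4, 0, 0.07], [0, 0, -0.65, 0, 0.1], [0, 0, -0.9, 0, 0.13], [0, 0, -1, 0, 0.15], [0, 0, -1, 0, 0.15]]]}}

```text
t: 13.5
ee_pos: [0.503, 0.0128, 0.244]
orientation: [180.0, 0.0, -3.9]
ft_force: [0.6, -0.3, -3.6]
width: 0.0156
grip_force: 68.8
```

```bash
python3 -c "
from h import *
go(.514,.235,.1,-10)"
```

```text
t 13.5 shares [-0.027 -1.483  0.96 ] turn 0.102 pos [0.503  0.0128 0.244 ] rpy [180.    0.   -3.9] q [   2.   12.  -11.  102.    3.   66. -104.] w 0.0156 g 68.8 F [ 0.6 -0.3 -3.6] M [-0.04 -0.02  0.03]
```

{"method": "arm_command", "body": {"targets": [[[0, -0.01, -0.15, 0, 0.02], [0, -0.01, -0.4, 0, 0.05], [0, -0.02, -0.65, 0, 0.08], [0, -0.02, -0.9, 0, 0.1], [0, -0.02, -1, 0, 0.1], [0, -0.02, -1, 0, 0.1]]]}}

```text
t: 14.25
ee_pos: [0.5106, 0.1619, 0.2438]
orientation: [180.0, 0.0, -10.0]
ft_force: [-0.6, -0.9, -3.9]
width: 0.0155
grip_force: 68.9
```

```bash
python3 -c "
from h import *
go(.514,.235,.1,-10)"
```

```text
t 14.25 shares [-0.062 -0.485  0.958] turn 0.001 pos [0.5106 0.1619 0.2438] rpy [180.   0. -10.] q [ -11.   15.  -15.   97.    4.   68. -128.] w 0.0155 g 68.9 F [-0.6 -0.9 -3.9] M [-0.05 -0.04  0.03]
```

{"method": "arm_command", "body": {"targets": [[[0, -0.02, -0.15, 0, 0], [0, -0.04, -0.35, 0, 0], [0, -0.06, -0.48, 0.1, 0], [0, -0.06, -0.485, 0.3, 0], [0, -0.06, -0.485, 0.5, 0], [0, -0.06, -0.485, 0.7, 0], [0, -0.06, -0.485, 0.9, 0], [0, -0.06, -0.485, 1, 0], [0, -0.06, -0.485, 1, 0]]]}}

```text
t: 15.38
ee_pos: [0.514, 0.2341, 0.0934]
orientation: [179.9, 0.1, -10.1]
ft_force: [-0.2, -0.1, -1.8]
width: 0.0155
grip_force: 69.0
```

{"method": "arm_command", "body": {"targets": [[[0, 0, 0, 0.1, 0], [0, 0, 0, 0.25, 0], [0, 0, 0, 0.4, 0], [0, 0, 0, 0.47, 0], [0, 0, 0, 0.5, 0], [0, 0, 0, 0.5, 0]]]}}

```text
t: 16.12
ee_pos: [0.5142, 0.236, 0.0194]
orientation: [-180.0, -0.0, -10.0]
ft_force: [-0.2, 0.8, -3.8]
width: 0.0157
grip_force: 68.9
```

```bash
python3 -c "
from h import *
go(.514,.235,-.03,-10)
snap('top','t6',(150,130,310,330),1);snap('scene','s6',(310,80,490,250),3)
b=cv2.imread('pics/s6.png')
a=cv2.resize(cv2.imread('pics/t6.png'),None,fx=1.5,fy=1.5,interpolation=2)
c=np.zeros((510,780,3),np.uint8);c[:300,:240]=a;c[:,240:]=b;cv2.imwrite('pics/c6.png',c)"
```

```text
t 16.12 shares [-0.001  0.007  0.329] turn 0.0 pos [0.5142 0.236  0.0194] rpy [-180.   -0.  -10.] q [ -20.   32.  -14.  108.   11.   41. -141.] w 0.0157 g 68.9 F [-0.2  0.8 -3.8] M [0.04 0.01 0.01]
```

{"method": "arm_command", "body": {"targets": [[[0, 0, 0, 0.06, 0], [0, 0, 0, 0.12, 0], [0, 0, 0, 0.17, 0], [0, 0, 0, 0.21, 0], [0, 0, 0, 0.24, 0], [0, 0, 0, 0.24, 0], [0, 0, 0, 0.24, 0]]]}}

```text
t: 17.1
ee_pos: [0.514, 0.2359, -0.0168]
orientation: [-180.0, -0.0, -10.0]
ft_force: [0.1, 0.6, -1.7]
width: 0.016
grip_force: 69.0
```

{"method": "arm_command", "body": {"targets": [[[0, 0, 0, 0.01, 0], [0, 0, 0, 0.02, 0], [0, 0, 0, 0.03, 0], [0, 0, 0, 0.04, 0], [0, 0, 0, 0.04, 0]]]}}

```text
t: 17.73
ee_pos: [0.5138, 0.2357, -0.0231]
orientation: [180.0, 0.0, -10.0]
ft_force: [-0.1, 0.4, -3.5]
width: 0.0155
grip_force: 69.0
```

{"method": "arm_command", "body": {"targets": [[[0, 0, 0, 0.01, 0], [0, 0, 0, 0.02, 0], [0, 0, 0, 0.03, 0], [0, 0, 0, 0.035, 0], [0, 0, 0, 0.035, 0]]]}}

```text
t: 18.35
ee_pos: [0.5139, 0.2358, -0.0282]
orientation: [180.0, -0.0, -10.0]
ft_force: [-0.8, 0.3, -1.9]
width: 0.0158
grip_force: 69.0
```

{"method": "arm_command", "body": {"targets": [[[0, 0, 0, 0.005, 0], [0, 0, 0, 0.01, 0], [0, 0, 0, 0.01, 0]]]}}

```text
t: 18.73
ee_pos: [0.5139, 0.2357, -0.0297]
orientation: [180.0, 0.0, -10.0]
ft_force: [1.0, 0.9, -2.3]
width: 0.0156
grip_force: 69.0
```

{"method": "arm_command", "body": {"targets": [[[0, 0, 0, 0.007, 0], [0, 0, 0, 0.013, 0], [0, 0, 0, 0.013, 0]]]}}

```text
t: 19.1
ee_pos: [0.5139, 0.2358, -0.0313]
orientation: [-180.0, -0.0, -10.0]
ft_force: [-1.8, -1.0, 3.7]
width: 0.0156
grip_force: 72.3
```

{"method": "arm_command", "body": {"targets": [[[0, 0, 0, 0.004, 0], [0, 0, 0, 0.007, 0], [0, 0, 0, 0.007, 0]]]}}

```text
t: 19.48
ee_pos: [0.514, 0.2358, -0.0315]
orientation: [-180.0, -0.0, -10.0]
ft_force: [-5.0, -2.4, 16.2]
width: 0.0157
grip_force: 79.9
```

Contact came at -0.0315, as predicted. I'll relieve the push, open, and rise.

{"method": "arm_command", "body": {"targets": [[[0, 0, 0, -0.009, 0], [0, 0, 0, -0.009, 0], [0.25, 0, 0, -0.009, 0], [0.4, 0, 0, -0.009, 0], [0.45, 0, 0, -0.009, 0], [0.45, 0, 0, -0.009, 0]]]}}

```text
t: 20.23
ee_pos: [0.5139, 0.2358, -0.0314]
orientation: [180.0, -0.0, -10.0]
ft_force: [-1.4, 0.9, -0.9]
width: 0.0383
grip_force: 0.0
```

{"method": "arm_command", "body": {"targets": [[[0.45, 0, 0, -0.05, 0], [0.45, 0, 0, -0.12, 0], [0.45, 0, 0, -0.3, 0], [0.45, 0, 0, -0.55, 0], [0.45, 0, 0, -0.8, 0], [0.45, 0, 0, -1, 0], [0.45, 0, 0, -1, 0]]]}}

```text
t: 21.1
ee_pos: [0.5155, 0.2368, 0.122]
orientation: [-179.8, -0.3, -10.0]
ft_force: [0.6, 0.3, -1.1]
width: 0.0386
grip_force: 0.0
```

{"method": "arm_command", "body": {"targets": [[[0.6, 0, 0, -0.2, 0], [0.7, 0, 0, -0.5, 0], [0.8, 0, 0, -0.8, 0], [0.8, 0, 0, -1, 0], [0.8, 0, 0, -1, 0]]]}}

```text
t: 21.72
ee_pos: [0.5148, 0.2364, 0.2709]
orientation: [-179.9, -0.2, -10.0]
ft_force: [-0.9, 0.8, -0.1]
width: 0.0685
grip_force: 0.0
```

```bash
python3 -c "
from h import *
go(.536,-.185,.2,99)
"
```

```text
t 21.73 shares [0.626 2.743 0.468] turn -1.817 pos [0.5148 0.2364 0.2709] rpy [-179.9   -0.2  -10. ] q [ -17.   17.  -17.   91.    5.   72. -135.] w 0.0685 g 0.0 F [-0.9  0.8 -0.1] M [-0.01  0.01  0.  ]
```

{"method": "arm_command", "body": {"targets": [[[0.6, 0, 0.1, 0, -0.08], [0.5, 0.05, 0.25, 0, -0.2], [0.5, 0.1, 0.4, 0, -0.34], [0.5, 0.15, 0.6, 0, -0.48], [0.5, 0.2, 0.8, 0, -0.62], [0.5, 0.25, 0.95, 0, -0.76], [0.5, 0.3, 1, 0, -0.88], [0.5, 0.3, 1, 0, -0.9], [0.5, 0.3, 1, 0, -0.9]]]}}

```text
t: 22.85
ee_pos: [0.5315, 0.0808, 0.268]
orientation: [-179.9, 0.0, 43.9]
ft_force: [-0.2, -0.8, 0.4]
width: 0.0427
grip_force: 0.0
```

```bash
cat > t7.py <<'E'
from h import *
go(.536,-.185,.2,99)
snap('top','t7'); snap('scene','s7')
# numeric: re-measure handle edges (bright bar) in the top view, and the long spanner on the mat
for n in('top','scene'):
    im=cv2.imread(f'pics/{n}7_raw.png' if 0 else f'pics/{n[0]}7_raw.png').astype(int); g=im.min(2)
    m=((g>175)&(im.max(2)-im.min(2)<25)).astype(np.uint8)
    k,l,s,c=cv2.connectedComponentsWithStats(m)
    for i in range(1,k):
        if s[i,4]>120: 
            ys,xs=np.where(l==i); r=cv2.minAreaRect(np.c_[xs,ys].astype(np.float32)); print(n,s[i].tolist(),np.round(cv2.boxPoints(r)).tolist())
a=cv2.imread('pics/t7_raw.png')[120:330,140:520]; b=cv2.imread('pics/s7_raw.png')[80:250,130:490]
a=cv2.resize(a,(560,310),interpolation=2); b=cv2.resize(b,(560,264),interpolation=2)
cv2.imwrite('pics/c7.png',np.vstack([a,b]))
E
python3 t7.py
```

```text
t 22.85 shares [-1.207  1.298  0.453] turn -0.918 pos [0.5315 0.0808 0.268 ] rpy [-179.9    0.    43.9] q [  3.  15. -22.  94.   6.  71. -66.] w 0.0427 g 0.0 F [-0.2 -0.8  0.4] M [-0.03 -0.07 -0.01]
top [565, 76, 29, 52, 344] [[565.0, 123.0], [590.0, 76.0], [602.0, 82.0], [577.0, 129.0]]
top [360, 195, 24, 24, 265] [[356.0, 211.0], [366.0, 192.0], [387.0, 202.0], [378.0, 222.0]]
top [338, 197, 155, 44, 1133] [[338.0, 220.0], [489.0, 195.0], [492.0, 215.0], [341.0, 240.0]]
top [427, 226, 26, 22, 273] [[426.0, 229.0], [451.0, 225.0], [454.0, 245.0], [429.0, 249.0]]
top [0, 276, 16, 25, 320] [[-0.0, 276.0], [15.0, 276.0], [15.0, 300.0], [0.0, 300.0]]
top [90, 315, 22, 24, 161] [[87.0, 320.0], [105.0, 310.0], [116.0, 331.0], [98.0, 340.0]]
scene [507, 19, 20, 13, 207] [[507.0, 19.0], [526.0, 19.0], [526.0, 31.0], [507.0, 31.0]]
scene [370, 118, 58, 94, 637] [[366.0, 122.0], [382.0, 114.0], [428.0, 207.0], [413.0, 214.0]]
scene [152, 163, 149, 98, 1248] [[151.0, 244.0], [290.0, 160.0], [301.0, 177.0], [161.0, 261.0]]
scene [349, 164, 22, 34, 130] [[347.0, 166.0], [355.0, 162.0], [371.0, 194.0], [363.0, 198.0]]
scene [180, 201, 145, 94, 258] [[180.0, 294.0], [324.0, 200.0], [324.0, 202.0], [181.0, 295.0]]
scene [265, 210, 23, 20, 141] [[260.0, 218.0], [280.0, 205.0], [288.0, 218.0], [268.0, 231.0]]
scene [499, 312, 19, 30, 149] [[499.0, 322.0], [517.0, 312.0], [528.0, 333.0], [510.0, 343.0]]
scene [495, 347, 15, 24, 159] [[494.0, 348.0], [507.0, 346.0], [510.0, 370.0], [496.0, 371.0]]
scene [72, 370, 19, 30, 248] [[65.0, 395.0], [78.0, 367.0], [90.0, 373.0], [77.0, 401.0]]
scene [468, 371, 38, 29, 499] [[466.0, 385.0], [492.0, 367.0], [507.0, 390.0], [481.0, 408.0]]
```

```bash
cat > bar.py <<'E'
from h import *
def cen(n,cols):
    im=cv2.imread(f'pics/{n[0]}7_raw.png').astype(int); m=((im.min(2)>175)&(im.max(2)-im.min(2)<25)).astype(np.uint8)
    k,l,s,c=cv2.connectedComponentsWithStats(m); i=max(range(1,k),key=lambda i:s[i,2] if s[i,4]>1000 else 0)
    C=[];V=[]
    for u in cols:
        v=np.where(l[:,u]==i)[0]
        if len(v): C.append(u);V.append(v.mean())
    p=np.polyfit(C,V,1); print(n,'line',p,'rms',np.std(np.polyval(p,C)-V)); return p
pt=cen('top',range(350,480)); ps=cen('scene',range(165,290))
for z in(.138,.142,.146):
    A=[onz('top',u,np.polyval(pt,u),z) for u in(350,410,480)]; B=[onz('scene',u,np.polyval(ps,u),z) for u in(165,220,288)]
    f=lambda P:np.polyfit([q[1] for q in P],[q[0] for q in P],1)
    a,b=f(A),f(B); print(z,'top x(-.185)',np.polyval(a,-.185).round(4),'ang',np.degrees(np.arctan(-a[0])).round(2),'| scene',np.polyval(b,-.185).round(4),np.degrees(np.arctan(-b[0])).round(2))
E
python3 bar.py
```

```text
top line [-1.58536918e-01  2.84078937e+02] rms 0.23301278228004413
scene line [ -0.57997213 340.98805456] rms 1.004399486031163
0.138 top x(-.185) 0.537 ang 9.44 | scene 0.5338 8.89
0.142 top x(-.185) 0.537 ang 9.44 | scene 0.5362 8.89
0.146 top x(-.185) 0.5369 ang 9.44 | scene 0.5386 8.89
```

View pics/c7.png

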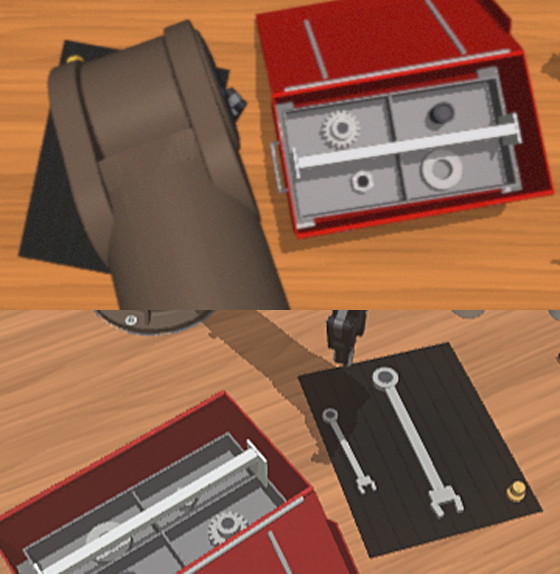

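The spanner lies wholly on the mat, with the short spanner and spacer untouched. The handle line is at x=0.537 for y=-0.185, yaw 9.4°. Moving over it.

{"method": "arm_command", "body": {"targets": [[[0.5, -0.1, 0.1, 0, -0.08], [0.5, -0.2, 0.25, 0, -0.2], [0.5, -0.35, 0.4, 0, -0.34], [0.5, -0.5, 0.55, 0, -0.48], [0.5, -0.65, 0.7, 0, -0.62], [0.5, -0.8, 0.85, 0, -0.76], [0.5, -0.95, 0.97, 0, -0.88], [0.5, -1, 1, 0, -0.93], [0.5, -1, 1, 0, -0.93]]]}}

```text
t: 24.08
ee_pos: [0.5283, -0.1321, 0.2685]
orientation: [-180.0, 0.0, 99.7]
ft_force: [-0.1, 0.4, -0.3]
width: 0.0425
grip_force: 0.0
```

```bash
python3 -c "
from h import *
go(.537,-.185,.18,99.4)"
```

```text
t 24.07 shares [-0.357 -0.002  0.59 ] turn 0.005 pos [ 0.5283 -0.1321  0.2685] rpy [-180.     0.    99.7] q [ 28.  17. -25.  93.   7.  72.  11.] w 0.0425 g 0.0 F [-0.1  0.4 -0.3] M [ 0.04 -0.01  0.01]
```

{"method": "arm_command", "body": {"targets": [[[0.5, -0.15, 0, 0, 0], [0.5, -0.3, 0, 0.1, 0.005], [0.5, -0.355, 0, 0.3, 0.005], [0.5, -0.355, 0, 0.5, 0.005], [0.5, -0.355, 0, 0.59, 0.005], [0.5, -0.355, 0, 0.59, 0.005], [0.5, -0.355, 0, 0.59, 0.005]]]}}

```text
t: 24.95
ee_pos: [0.5383, -0.1842, 0.1811]
orientation: [179.9, 0.0, 99.5]
ft_force: [-0.0, -0.3, 0.3]
width: 0.0429
grip_force: 0.0
```

```bash
python3 -c "
from h import *
go(.537,-.185,.082,99.4)"
```

```text
t 24.95 shares [-0.003 -0.01   0.661] turn 0.002 pos [ 0.5383 -0.1842  0.1811] rpy [179.9   0.   99.5] q [ 31.  22. -23.  98.  10.  62.  14.] w 0.0429 g 0.0 F [-0.  -0.3  0.3] M [0.01 0.02 0.03]
```

{"method": "arm_command", "body": {"targets": [[[0.5, 0, -0.01, 0.12, 0], [0.5, 0, -0.01, 0.24, 0], [0.5, 0, -0.01, 0.34, 0], [0.5, 0, -0.01, 0.42, 0], [0.5, 0, -0.01, 0.48, 0], [0.5, 0, -0.01, 0.54, 0], [0.5, 0, -0.01, 0.54, 0]]]}}

```text
t: 25.82
ee_pos: [0.5357, -0.1845, 0.0985]
orientation: [-179.9, -0.0, 99.5]
ft_force: [-0.2, -0.1, 0.1]
width: 0.0429
grip_force: 0.0
```

{"method": "arm_command", "body": {"targets": [[[0.5, 0, 0, 0.03, 0], [0.5, 0, 0, 0.06, 0], [0.5, 0, 0, 0.09, 0], [0.5, 0, 0, 0.12, 0], [0.5, 0, 0, 0.12, 0], [0.5, 0, 0, 0.12, 0]]]}}

```text
t: 26.58
ee_pos: [0.5361, -0.1846, 0.0812]
orientation: [180.0, 0.0, 99.5]
ft_force: [-1.1, 0.3, -0.4]
width: 0.0429
grip_force: 0.0
```

No contact, so I'll close on the bar.

{"method": "arm_command", "body": {"targets": [[[0.35, 0, 0, 0, 0], [0.25, 0, 0, 0, 0], [0.2, 0, 0, 0, 0], [0.1, 0, 0, 0, 0], [0, 0, 0, 0, 0], [0, 0, 0, 0, 0], [0, 0, 0, 0, 0]]], "squeeze": 60}}

```text
t: 27.45
ee_pos: [0.537, -0.1845, 0.0816]
orientation: [179.9, 0.0, 99.5]
ft_force: [4.6, -0.2, 4.8]
width: 0.0149
grip_force: 59.5
```

{"method": "arm_command", "body": {"targets": [[[0, 0, 0, 0, 0], [0, 0, 0, 0, 0], [0, 0, 0, 0, 0]]], "squeeze": 110}}

```text
t: 27.82
ee_pos: [0.537, -0.1846, 0.0818]
orientation: [179.9, 0.0, 99.5]
ft_force: [4.1, 0.9, 6.1]
width: 0.0141
grip_force: 107.5
```

```bash
python3 -c "
from h import *
go(.537,-.185,.082,99.4)"
```

```text
t 27.82 shares [-0.003 -0.    -0.002] turn 0.002 pos [ 0.537  -0.1846  0.0818] rpy [179.9   0.   99.5] q [ 29.  28. -22. 104.  13.  50.  11.] w 0.0141 g 107.5 F [4.1 0.9 6.1] M [ 0.18 -0.88 -0.03]
```

{"method": "arm_command", "body": {"targets": [[[0, 0, 0, -0.01, 0], [0, 0, 0, -0.02, 0], [0, 0, 0, -0.035, 0], [0, 0, 0, -0.05, 0], [0, 0, 0, -0.065, 0], [0, 0, 0, -0.08, 0], [0, 0, 0, -0.08, 0], [0, 0, 0, -0.08, 0]]]}}

```text
t: 28.82
ee_pos: [0.536, -0.1846, 0.0932]
orientation: [-180.0, 0.0, 99.5]
ft_force: [0.1, 0.2, -9.9]
width: 0.0144
grip_force: 107.5
```

```bash
cat > chk.py <<'E'
from h import *
import sys
for i in range(3): imaging.snapshot('top') if i else None; o=get_obs(); print(o['ft_force'].round(1),o['wrist_torque'].round(3))
go(.537,-.185,.28,99.5)
def bar(fn):
    snap('top',fn); snap('scene',fn+'s')
    for n,f,cols in(('top',fn,range(330,500)),('scene',fn+'s',range(120,330))):
        im=cv2.imread(f'pics/{f}_raw.png').astype(int); m=((im.min(2)>170)&(im.max(2)-im.min(2)<25)).astype(np.uint8)
        k,l,s,c=cv2.connectedComponentsWithStats(m)
        for i in range(1,k):
            if s[i,4]>150 and s[i,2]>30 and s[i,0]>110:
                ys,xs=np.where(l==i); r=cv2.minAreaRect(np.c_[xs,ys].astype(np.float32)); print(n,s[i].tolist(),np.round(cv2.boxPoints(r),1).tolist())
bar(sys.argv[1])
E
python3 chk.py u1
```

```text
[ 0.1  0.2 -9.9] [-0.012  0.093 -0.014]
[-0.2  0.5 -9.2] [-0.008  0.085 -0.015]
[ 0.4  0.6 -8.6] [-0.039  0.029 -0.021]
t 28.93 shares [-0.004  0.006 -1.246] turn 0.0 pos [ 0.536  -0.1846  0.0931] rpy [-180.    -0.    99.5] q [ 29.  28. -22. 104.  13.  51.  11.] w 0.0145 g 107.4 F [ 0.4  0.6 -8.6] M [-0.04  0.03 -0.02]
top [564, 75, 31, 54, 404] [[563.4000244140625, 123.0999984741211], [590.0, 74.9000015258789], [602.9000244140625, 82.0], [576.2000122070312, 130.1999969482422]]
top [601, 102, 39, 34, 638] [[599.0999755859375, 116.5999984741211], [608.7000122070312, 99.4000015258789], [646.5, 120.4000015258789], [637.0, 137.6999969482422]]
top [205, 168, 39, 124, 894] [[203.10000610351562, 289.5], [227.10000610351562, 167.39999389648438], [244.60000610351562, 170.89999389648438], [220.60000610351562, 292.8999938964844]]
top [334, 192, 70, 50, 1794] [[333.3999938964844, 202.10000610351562], [399.0, 189.0], [406.79998779296875, 228.1999969482422], [341.29998779296875, 241.3000030517578]]
scene [507, 0, 58, 54, 1153] [[501.8999938964844, 23.700000762939453], [522.7000122070312, -6.199999
[... 409 characters left out ...]
1220703125, 215.1999969482422]]
scene [251, 160, 50, 36, 355] [[244.10000610351562, 179.6999969482422], [293.1000061035156, 157.6999969482422], [300.0, 173.0], [251.0, 195.0]]
scene [180, 201, 145, 95, 297] [[179.8000030517578, 293.70001220703125], [323.5, 200.3000030517578], [324.5, 201.6999969482422], [180.8000030517578, 295.20001220703125]]
scene [149, 205, 80, 53, 741] [[147.8000030517578, 241.60000610351562], [217.60000610351562, 192.3000030517578], [228.89999389648438, 208.3000030517578], [159.10000610351562, 257.6000061035156]]
scene [424, 299, 146, 101, 5713] [[416.0, 337.29998779296875], [551.5, 298.0], [575.0999755859375, 379.20001220703125], [439.6000061035156, 418.6000061035156]]
```

9.2 N ≈ 0.93 kg, and the moments are near zero: the loaded tray is in hand and balanced. Now a slow lift.

{"method": "arm_command", "body": {"targets": [[[0, 0, 0, -0.01, 0], [0, 0, 0, -0.03, 0], [0, 0, 0, -0.06, 0], [0, 0, 0, -0.1, 0], [0, 0, 0, -0.14, 0], [0, 0, 0, -0.18, 0], [0, 0, 0, -0.22, 0], [0, 0, 0, -0.26, 0], [0, 0, 0, -0.3, 0], [0, 0, 0, -0.34, 0]]], "squeeze": 118}}

```text
t: 30.28
ee_pos: [0.536, -0.1846, 0.1446]
orientation: [180.0, 0.0, 99.5]
ft_force: [-0.6, -0.3, -9.7]
width: 0.0143
grip_force: 115.4
```

{"method": "arm_command", "body": {"targets": [[[0, 0, 0, -0.04, 0], [0, 0, 0, -0.08, 0], [0, 0, 0, -0.12, 0], [0, 0, 0, -0.16, 0], [0, 0, 0, -0.2, 0], [0, 0, 0, -0.24, 0], [0, 0, 0, -0.28, 0], [0, 0, 0, -0.32, 0], [0, 0, 0, -0.36, 0], [0, 0, 0, -0.4, 0]]]}}

```text
t: 31.52
ee_pos: [0.5361, -0.1845, 0.2046]
orientation: [-180.0, 0.0, 99.5]
ft_force: [-0.0, 0.5, -9.6]
width: 0.0145
grip_force: 115.4
```

{"method": "arm_command", "body": {"targets": [[[0, 0, 0, -0.04, 0], [0, 0, 0, -0.09, 0], [0, 0, 0, -0.14, 0], [0, 0, 0, -0.2, 0], [0, 0, 0, -0.26, 0], [0, 0, 0, -0.32, 0], [0, 0, 0, -0.38, 0], [0, 0, 0, -0.44, 0], [0, 0, 0, -0.49, 0], [0, 0, 0, -0.52, 0]]]}}

```text
t: 32.78
ee_pos: [0.5362, -0.1846, 0.2827]
orientation: [180.0, 0.0, 99.5]
ft_force: [-0.2, -0.5, -9.8]
width: 0.0141
grip_force: 115.4
```

{"method": "arm_command", "body": {"targets": [[[0, 0, 0, -0.015, 0], [0, 0, 0, -0.02, 0], [0, 0, 0, -0.02, 0], [0, 0, 0, -0.02, 0], [0, 0, 0, -0.02, 0], [0, 0, 0, -0.02, 0], [0, 0, 0, -0.02, 0], [0, 0, 0, -0.02, 0]]]}}

```text
t: 33.78
ee_pos: [0.536, -0.1846, 0.2852]
orientation: [-180.0, 0.0, 99.5]
ft_force: [0.2, 0.4, -8.8]
width: 0.0143
grip_force: 115.4
```

```bash
python3 chk.py u2; python3 -c "
import cv2,numpy as np
a=cv2.imread('pics/u2_raw.png')[120:330,140:560]; b=cv2.imread('pics/u2s_raw.png')[40:310,100:500]
cv2.imwrite('pics/c8.png',np.vstack([cv2.resize(a,(560,280)),cv2.resize(b,(470,317))[:, :] if 0 else cv2.resize(b,(560,317))]))"
```

```text
[ 0.2  0.4 -8.8] [ 0.025  0.075 -0.037]
[-0.2 -1.  -9.6] [-0.044  0.076 -0.05 ]
[ -0.9  -0.1 -10.1] [-0.037  0.055  0.063]
t 33.88 shares [-0.004  0.006  0.034] turn 0.0 pos [ 0.536  -0.1846  0.2852] rpy [-180.     0.    99.5] q [ 31.  18. -24.  89.   7.  75.  16.] w 0.0145 g 115.4 F [ -0.9  -0.1 -10.1] M [-0.04  0.06  0.06]
top [564, 75, 31, 54, 404] [[563.4000244140625, 123.0999984741211], [590.0, 74.9000015258789], [602.9000244140625, 82.0], [576.2000122070312, 130.1999969482422]]
top [601, 101, 39, 36, 675] [[598.2999877929688, 115.5], [610.2999877929688, 97.5], [647.5, 122.30000305175781], [635.5, 140.3000030517578]]
top [205, 168, 39, 124, 895] [[201.6999969482422, 289.1000061035156], [226.8000030517578, 167.3000030517578], [244.60000610351562, 171.0], [219.60000610351562, 292.79998779296875]]
top [337, 181, 91, 61, 2738] [[333.3999938964844, 194.3000030517578], [414.29998779296875, 171.5], [427.6000061035156, 218.60000610351562], [346.70001220703125, 241.39999389648438]]
scene [507, 0, 96, 72, 1992] [[501.6000061035156, 23.100000381469727], [524.7000122070312, -8.5], [603.7999
[... 901 characters left out ...]
[261.1000061035156, 183.0]]
scene [180, 201, 145, 95, 306] [[179.5, 293.29998779296875], [323.3999938964844, 200.0], [324.6000061035156, 201.89999389648438], [180.8000030517578, 295.20001220703125]]
scene [567, 268, 34, 18, 199] [[566.2999877929688, 269.20001220703125], [599.9000244140625, 267.70001220703125], [600.5999755859375, 283.5], [567.0, 285.0]]
scene [424, 299, 150, 101, 6831] [[415.79998779296875, 328.6000061035156], [554.5, 297.5], [574.0, 384.29998779296875], [435.29998779296875, 415.3999938964844]]
scene [580, 308, 59, 72, 1089] [[571.7999877929688, 345.29998779296875], [593.2000122070312, 307.70001220703125], [653.0, 341.70001220703125], [631.5999755859375, 379.29998779296875]]
```

Picture budget is used up, so I'll check levelness and grip numerically by predicting where the bar ends should appear after a pure vertical lift.

```bash
cat > lv.py <<'E'
from h import *
def pts(f):
    im=cv2.imread(f).astype(int); m=((im.min(2)>170)&(im.max(2)-im.min(2)<25)).astype(np.uint8)
    return cv2.connectedComponentsWithStats(m)
def fit(f,lo,hi,rows):
    k,l,s,c=pts(f); C=[];V=[]
    for u in range(lo,hi):
        v=np.where(l[rows[0]:rows[1],u]>0)[0]+rows[0]
        if len(v)>2:
            C.append(u);V.append(v[0] if 0 else np.median(v))
    p=np.polyfit(C,V,1); r=np.polyval(p,C)-V; g=abs(r)<3; p=np.polyfit(np.array(C)[g],np.array(V)[g],1); return p,g.sum()
# bar axis before (from top line, z .146) -> ends
A,B=[np.array(x) for x in([.514,-.040,.146],[.560,-.344,.146])]
for n,f0,f1,sp0,sp1 in(('scene','pics/s7_raw.png','pics/u2s_raw.png',[(165,215,190,255),(235,285,165,220)],[(125,200,140,205),(240,290,90,135)]),):
    for tag,f,sp,dz in(('before',f0,sp0,0),('after',f1,sp1,.2034)):
        a,b=np.array(proj(n,A+[0,0,dz])),np.array(proj(n,B+[0,0,dz])); q=np.polyfit([a[0],b[0]],[a[1],b[1]],1)
        for lo,hi,r0,r1 in sp:
            p,k=fit(f,lo,hi,(r0,r1)); u=(lo+hi)/2; print(tag,'u',u,'seen v',np.polyval(p,u).round(1),'expected',np.polyval(q,u).round(1),'n',k)
E
python3 lv.py
```

```text
before u 190.0 seen v 230.9 expected 229.2 n 50
before u 260.0 seen v 191.1 expected 189.1 n 45
after u 162.5 seen v 170.8 expected 168.0 n 73
after u 265.0 seen v 115.4 expected 115.1 n 50
```

```bash
cat > lv2.py <<'E'
from lv import *
print()
# bar top-face edges: half width 8 mm across (9.4 deg)
w=np.array([np.cos(np.radians(9.4)),np.sin(np.radians(9.4)),0])*.008
for tag,n,f,dz,us in(('before','scene','pics/s7_raw.png',0,(165,180,195,210,240,255,270,285)),('lift1cm','scene','pics/u1s_raw.png',.0114,(160,170,180,190,255,265,275,285)),('after','scene','pics/u2s_raw.png',.2034,(125,140,155,170,185,240,255,270,285)),
   ('before','top','pics/t7_raw.png',0,(350,365,380,395)),('after','top','pics/u2_raw.png',.2034,(345,355,365,375,385))):
    im=cv2.imread(f).astype(int); m=(im.min(2)>170)&(im.max(2)-im.min(2)<25)
    E=[]
    for s in(-1,1):
        a,b=proj(n,A+s*w+[0,0,dz]),proj(n,B+s*w+[0,0,dz]); E.append(np.polyfit([a[0],b[0]],[a[1],b[1]],1))
    for u in us:
        e=sorted(np.polyval(x,u) for x in E); c=int(np.mean(e)); v=[i for i in range(c-14,c+15) if m[i,u]]
        print(tag,n,u,'seen',v[0] if v else None,v[-1] if v else None,len(v),'exp',np.round(e,1))
E
python3 lv2.py | sed 1,5d
```

```text
before scene 165 seen 243 250 8 exp [239.4 247.8]
before scene 180 seen 234 241 8 exp [230.8 239.1]
before scene 195 seen 218 238 14 exp [222.3 230.5]
before scene 210 seen 216 229 9 exp [213.7 221.8]
before scene 240 seen 199 206 8 exp [196.6 204.5]
before scene 255 seen 190 197 8 exp [188.  195.9]
before scene 270 seen 181 188 8 exp [179.5 187.2]
before scene 285 seen 172 179 8 exp [170.9 178.6]
lift1cm scene 160 seen 241 256 11 exp [238.6 247.1]
lift1cm scene 170 seen 236 243 8 exp [232.9 241.3]
lift1cm scene 180 seen 229 237 9 exp [227.2 235.6]
lift1cm scene 190 seen 217 236 16 exp [221.6 229.9]
lift1cm scene 255 seen 186 193 8 exp [184.7 192.6]
lift1cm scene 265 seen 180 187 8 exp [179.  186.8]
lift1cm scene 275 seen 174 181 8 exp [173.3 181.1]
lift1cm scene 285 seen 168 175 8 exp [167.7 175.4]
after scene 125 seen 186 194 9 exp [182.6 192.2]
after scene 140 seen 178 186 9 exp [174.9 184.4]
after scene 155 seen 170 178 9 exp [167.3 176.6]
after scene 170 seen 162 170 9 exp [159.6 168.8]
after scene 185 seen 154 162 9 exp [151.9 161. ]
after scene 240 seen 126 133 5 exp [123.7 132.4]
after scene 255 seen 117 124 8 exp [116.  124.6]
after scene 270 seen 109 116 8 exp [108.3 116.8]
after scene 285 seen 96 108 11 exp [100.6 109. ]
before top 350 seen 225 232 8 exp [224.2 232. ]
before top 365 seen 213 229 10 exp [222.1 229.9]
before top 380 seen 209 227 12 exp [219.9 227.7]
before top 395 seen 218 225 8 exp [217.8 225.6]
after top 345 seen 212 233 22 exp [221.7 231.6]
after top 355 seen 211 231 20 exp [220.3 230.2]
after top 365 seen 209 229 21 exp [218.9 228.7]
after top 375 seen 208 228 14 exp [217.4 227.3]
after top 385 seen 206 226 17 exp [216.  225.9]
```

Relative to the bar's initial appearance, the after-lift residual differs by only ~0.5 px end to end (under 0.5°). The tray is level, about 90 mm above the rim, still and balanced. Handing in.

```bash
python3 -c "
from h import *
print(manip.job_done())"
```

```text
the job is handed in; nothing more can be done
None
```

The long spanner lies on the mat, and the arm is holding the loaded tray level and still about 90 mm above the box's rim; the short spanner and brass spacer were not touched, the job is handed in, and I checked the final lift from the force readings and camera measurements because my picture views were used up.

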